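# Fetch a cap from the spring-flap dispenser and cap the tube it fits

### The job

Swing up the spring flap of the cap dispenser by its roller and hold it open with the fingers while you reach in and take out the blue cap, then let the flap close behind it. The cap fits only one of the three tubes in the rack, which look alike, so try it on them until it goes on, and leave it fully home on that tube. Do not let the cap fall to the bench, and leave the other things on the bench where they are.

Things in the scene. Friction and masses are not known exactly. Their poses are not given: they have to be found in the camera images.
- dispenser: Cap dispenser fixed to the bench: a pocket with white cheeks (152 mm wide) and clear low and far walls, its open mouth leaning 30 degrees towards the robot. Origin: centre of underside, x away from the robot, y along the width. Pocket directions in these axes: outward normal n = (-0.5, 0, 0.866), up-slope u = (0.866, 0, 0.5).
- pocket (a point): Middle of the low (robot-side) end of the pocket's flat sloping floor, 30 mm above the bench; its x axis is u, its z axis is n. The pocket reaches 48 mm along u and 70 mm either way along y; its walls stand 22 mm (far wall 16) out along n, lower than the cap. Flap and roller cover u = 11 to 47 mm from above, so fingers cannot go straight in.
- flap (a joint): Spring flap over the cap: clear orange plate bent up from its hinge at the pocket's far edge and over the cap, 36 mm out along n, with two arms and a free-turning roller at its free edge. 0 = shut; grows as it swings OUT and back, to 1.6 rad; it cannot go inwards. A spring (1.5 N at the roller shut, 3 N at 0.7 rad) always shuts it. Fingers standing at the cap hold it at about 0.65 rad.
- flap_hinge (a point): Middle of the flap's hinge line, which runs along the dispenser's y; at u = 46 mm, 18 mm out along n.
- flap_roller (a point): Middle of the roller's axis: orange, 10 mm diameter, 126 mm long along y; shut, it lies at u = 16 mm and 40.5 mm out along n. Fingers pushing it up-slope from the low side, tips below its axis and over the low wall, open the flap: it rolls up the fingers and leans on them while they go in beside the cap and come out. Tips above its axis ride over it.
- cap_center (a point): Centre (half-way up) of the round blue plastic cap: 36.6 mm diameter, 30 mm tall, closed top 5 mm thick, bore 29.6 mm wide and 25 mm deep, open below; about 30 g. z points out of its closed top. It stands mouth down on the pocket's floor against the low wall, so its z is along n, 30 degrees off vertical; up to 12 mm off the middle of the width.
- rack: Grey block 70 x 240 x 50 mm fixed to the bench; origin centre of underside. Along its y three tubes stand fixed, 75 mm apart, tops 62 mm above the block. Each has a 23 mm tip that widens at 25 degrees from the axis: one to 26 mm, which the cap fits right down to its inside top, two to 32 mm, on which it stops after about 7 mm. Which is which changes and is not told.
- tube_top1 (a point): Centre of the top of the tube in rack place 1 (112 mm above the bench); place 1 is at the rack's -y end, 3 at its +y end. Any of the three tubes may stand here. With the cap fully home its centre lies 10 mm below this point; on a wrong tube it stays about 8 mm above it.
- tube_top2 (a point): Centre of the top of the tube in rack place 2 (112 mm above the bench); place 1 is at the rack's -y end, 3 at its +y end. Any of the three tubes may stand here. With the cap fully home its centre lies 10 mm below this point; on a wrong tube it stays about 8 mm above it.
- tube_top3 (a point): Centre of the top of the tube in rack place 3 (112 mm above the bench); place 1 is at the rack's -y end, 3 at its +y end. Any of the three tubes may stand here. With the cap fully home its centre lies 10 mm below this point; on a wrong tube it stays about 8 mm above it.
- amber_bottle: Bystander, to be left alone: amber glass bottle with blue cap, 70 mm diameter, about 130 mm tall. Origin: underside.
- clear_bottle: Bystander, to be left alone: clear glass bottle with white cap, 70 mm diameter, about 130 mm tall. Origin: underside.
- vial_block: Bystander, to be left alone: white block 75 x 75 x 30 mm holding nine small vials that stand to 45 mm. Origin: underside.
- sample_jar: Bystander, to be left alone: small closed jar, 36 mm diameter, 50 mm tall. Origin: underside.
- screwdriver: Bystander, to be left alone: screwdriver lying on the bench. Origin: underside.
- ferrule_tray: Bystander, to be left alone: grey tray 120 x 90 x 30 mm. Origin: underside.
- wrench: Bystander, to be left alone: wrench lying on the bench. Origin: underside.
Things that resemble listed ones, but are neither listed nor needed, are in the scene too. Several things look just like the dispenser: the one meant starts farthest from the robot's base.

How it is judged:
On the way, in this order (a step that is already met when the one before it is completed fails the run):
1. the flap is held open by the fingers (value of joint flap above 0.4 rad and contact force between flap and the fingers above 0.2 N), for 0.2 s.
2. the cap is out of the dispenser and the flap has closed (distance between cap_center and flap_hinge above 0.08 m and value of joint flap below 0.1 rad), for 0.2 s.
At the end, for the whole second after the job is handed in: The cap is released and at rest, upright, fully home on the tube that it fits: its centre within 5 mm sideways of a tube's axis and at least 6 mm below that tube's top (10 mm when fully down), tilted less than 0.12 rad; the dispenser's flap is shut (below 0.1 rad) (((horizontal distance between cap_center and tube_top1 below 0.005 m and z of cap_center in the frame of tube_top1 below -0.006 m) or (horizontal distance between cap_center and tube_top2 below 0.005 m and z of cap_center in the frame of tube_top2 below -0.006 m) or (horizontal distance between cap_center and tube_top3 below 0.005 m and z of cap_center in the frame of tube_top3 below -0.006 m)) and angle between cap_center's own z axis and vertical below 0.12 rad and linear speed of cap below 0.02 m/s and value of joint flap below 0.1 rad); the robot touches nothing.
It fails at once if the cap falls to the bench (height (world z) of cap_center below 0.027 m).
It fails at once if another thing on the bench is moved more than 25 mm (distance of any of amber_bottle, clear_bottle, vial_block, sample_jar, screwdriver, ferrule_tray, wrench from where it was at the start of the episode above 0.025 m).
It also fails if it takes over 51 s, if anything falls off the work surface, if the arm or the gripper's body presses on something with over 40 N, if the wrist force passes 120 N, or if a joint passes its speed limit or range.

### The arm

A 7-joint arm with a two-finger parallel gripper is mounted at the origin on the work surface. World frame = base frame: x ahead of the robot, y to its left, z up, the work surface at z = 0. Lengths are in m, angles in rad, forces in N, time in s.
With the tool pointing down it reaches from about 0.35 to 0.9 m from the base axis. Payload 8.1 kg.
Tool frame: the origin (TCP) lies at the very end of the fingers, on their centre line; the grasp point (between the pads) lies 19 mm behind it; z points along the fingers, y is the direction in which the jaws open and shut (so a half turn about z gives the same grasp; the last joint's range is limited). The gripper opens to 92 mm and grips with 3 to 60 N. Pads are 19 mm wide; open, the fingers measure 130 mm over their backs; the gripper's body (75 mm by 190 mm) begins 47 mm behind the grasp point.
Start: joints at [-1.26, 0.434, 0.025, 1.573, -0.012, 1.134, -0.075], TCP at [0.251, 0.572, 0.227] pointing down, gripper open.
Joint ranges: [-2.62, 2.62], [-0.44, 2.09], [-1.27, 1.32], [0.08, 2.57], [-1.32, 4.46], [0.12, 2], [-2.74, 2.74]. Speed limits (rad/s): [2.22, 2.22, 3.01, 3.01, 3.14, 3.14, 3.14].

### API

Orientations are given as a unit quaternion [x, y, z, w].
In Python, from workcell import arm, viewer, workorder gives the robot as it stands. Calls block until the motion is done:
- arm.move_pose(position, orientation): joint-space move of the TCP to a pose.
- arm.move_l(position, max_speed=0.15, frame=None, max_force=None): straight line of the TCP; frame=None keeps the orientation; max_speed is the mean speed in m/s. With max_force (N) it stops when the force on the tool has changed by that much, and returns True; else False.
- arm.set_joints(angles): joint-space move.
- arm.set_gripper(opening): opening from 0.0 (shut) to 1.0 (fully open); the grip force is fixed at half the most; returns when the fingers have stopped.
- arm.pause(seconds).
- arm.inverse_kinematics(position, orientation): joint angles nearest the present ones, or None.
- arm.state(): the state.
- viewer.capture(name): name is "scene" or "top" or "wrist"; returns (picture, depth): 480x640x3 uint8, red, green, blue; 480x640 float32, m along the optical axis (not along the pixel's ray), 0 where there is no reading.
- viewer.camera_info(name): a dict with "fx", "fy", "cx", "cy" (pixels), "rvec" (rotation vector, rad) and "tvec" (3), from world to camera coordinates, as OpenCV has them; the wrist camera has in their place "tool_from_camera" (4x4, takes a point from camera to tool coordinates, whose origin is the TCP and whose axes are the flange's). Camera axes: x right, y down, z forward; pixel columns grow to the right and rows downward; lengths in m; the calibration is good to about 2 mm. A picture is of the moment at which its call begins: read the wrist's pose just before it. camera_info takes no time and is no camera call.
A pose or a line that the arm cannot do raises arm.Unreachable and nothing moves.
- workorder.hand_in(): hands the job in, once; it reports no verdict.
The state is a dict: "time_s": time; "joint_pos": joint angles; "qvel": joint speeds; "joint_torque": joint torques, N m; "tcp_pos": TCP position; "orientation": TCP orientation; "wrist_force": force on the tool from outside, world axes, zero at the start; "moment": the same for the moment, N m; "width": opening from 0.0 (shut) to 1.0 (fully open).
Only numpy, scipy, OpenCV 4.12 (cv2) and the standard library are available. Lean on these libraries where they do the work, as an engineer would, in place of code of your own. Each camera call takes 0.05 s, during which the arm holds its last target.

## Working session

There is one attempt and no reset: what is moved stays moved. The work goes in short steps, each a Python script; the robot and the scene stay as the last script left them, time stands still between calls to the robot, and variables do not carry over. Pictures are saved under pics/ and viewed, and the job is handed in when it is done.

```bash
ls && mkdir -p pics && cat > h.py <<'E'
import numpy as np, cv2
from workcell import arm, viewer, workorder
def cap(n,save=None):
    s=arm.state(); rgb,d=viewer.capture(n)
    if save: cv2.imwrite(f'pics/{save}.png',rgb[:,:,::-1])
    return rgb,d,s
E
python3 - <<'E'
from h import *
for n in("scene","top"):
    r,d,s=cap(n,n+'0'); np.savez(f'{n}0.npz',r=r,d=d); i=viewer.camera_info(n); print(n,i)
print(viewer.camera_info("wrist")); print(s)
E
```

```text
pics
scene {'fx': 612.9761076799679, 'fy': 612.9761076799679, 'cx': 318.46460489809266, 'cy': 237.96243039074588, 'rvec': array([ 0.75493684,  2.57772737, -1.16417469]), 'tvec': array([ 0.42169261, -0.13761902,  2.00299028])}
top {'fx': 552.5970196042841, 'fy': 552.5970196042841, 'cx': 322.6319650122868, 'cy': 230.05958372512904, 'rvec': array([ 2.14414473, -2.19653514,  0.10111676]), 'tvec': array([1.25104082e-03, 5.16824774e-01, 1.71209259e+00])}
{'fx': 367.60974440875833, 'fy': 367.60974440875833, 'cx': 326.12317811572535, 'cy': 238.2622652900728, 'tool_from_camera': array([[-6.47440313e-04, -9.60519027e-01, -2.78213551e-01,
         7.42269707e-02],
       [ 9.99999668e-01, -4.84107740e-04, -6.55774682e-04,
        -1.77279905e-04],
       [ 4.95198726e-04, -2.78213883e-01,  9.60519021e-01,
        -1.58115588e-01],
       [ 0.00000000e+00,  0.00000000e+00,  0.00000000e+00,
         1.00000000e+00]])}
{'time_s': 0.05, 'joint_pos': array([-1.25963012,  0.43523107,  0.0249705 ,  1.57409274, -0.01158055,
        1.13396698, -0.07510623]), 'qvel': array([ 0.00083617, -0.00092115,  0.00050159, -0.00108744,  0.00050696,
       -0.00040044, -0.00059612]), 'joint_torque': array([ 2.60008033e-03, -6.69748521e+01,  9.89094190e-01, -3.15496874e+01,
       -6.05019741e-02,  3.74230009e-02,  6.19593516e-05]), 'tcp_pos': array([0.25114359, 0.57177657, 0.22594159]), 'orientation': array([ 2.05442465e-01,  9.78668887e-01, -7.72491009e-04, -8.13767285e-05]), 'wrist_force': array([0.56011585, 0.66764355, 0.87701206]), 'moment': array([-0.02062643,  0.02674493, -0.03526937]), 'width': 0.9992780717988452}
```

View pics/top0.png

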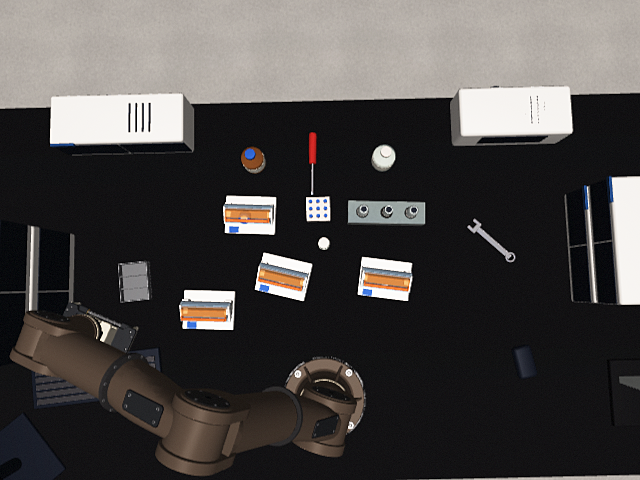

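View pics/scene0.png

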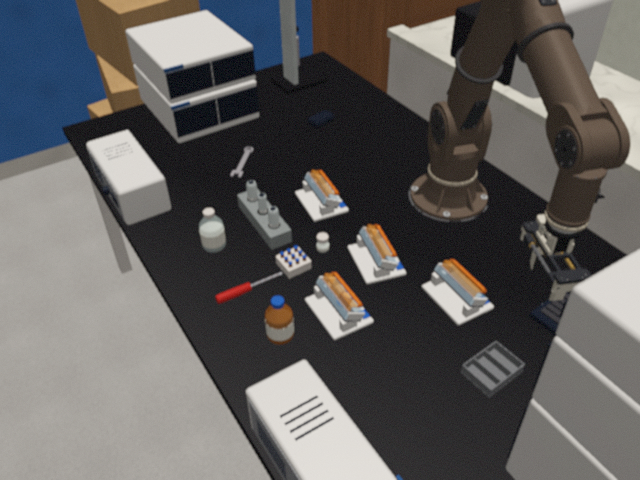

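```bash
cat >> h.py <<'E'
def ci(n): return viewer.camera_info(n)
def TwC(n,s=None):
    i=ci(n)
    if n=="wrist":
        from scipy.spatial.transform import Rotation as R
        T=np.eye(4);T[:3,:3]=R.from_quat(s['orientation']).as_matrix();T[:3,3]=s['tcp_pos'];T=T@i['tool_from_camera']
        return T
    T=np.eye(4);T[:3,:3]=cv2.Rodrigues(np.array(i['rvec']))[0];T[:3,3]=i['tvec'];return np.linalg.inv(T)
def ray(n,uv,s=None):
    i=ci(n);T=TwC(n,s);uv=np.atleast_2d(uv).astype(float)
    d=np.c_[(uv[:,0]-i['cx'])/i['fx'],(uv[:,1]-i['cy'])/i['fy'],np.ones(len(uv))]@T[:3,:3].T
    return T[:3,3],d
def plane(n,uv,z,s=None):
    o,d=ray(n,uv,s);return o+d*((z-o[2])/d[:,2])[:,None]
def proj(n,P,s=None):
    i=ci(n);T=np.linalg.inv(TwC(n,s));p=np.atleast_2d(P)@T[:3,:3].T+T[:3,3]
    return np.c_[p[:,0]/p[:,2]*i['fx']+i['cx'],p[:,1]/p[:,2]*i['fy']+i['cy']]
def cloud(n,d,s=None):
    v,u=np.mgrid[:480,:640];o,dd=ray(n,np.c_[u.ravel(),v.ravel()],s)
    return (o+dd*d.ravel()[:,None]).reshape(480,640,3)
E
python3 - <<'E'
from h import *
z=np.load('top0.npz');r=z['r'];d=z['d']
print(plane('top',[(249,215),(284,277),(386,279),(207,311)],0.0).round(3))
P=cloud('top',d)
for uv in [(249,215),(318,208),(363,211),(388,211),(412,211),(323,243),(312,180),(255,160),(384,158)]:
    print(uv,P[uv[1],uv[0]].round(3))
c=r[180:260,200:440]
cv2.imwrite('pics/crop1.png',cv2.resize(c[:,:,::-1],(800,267),interpolation=cv2.INTER_CUBIC))
cv2.imwrite('pics/crop2.png',cv2.resize(r[185:245,210:290,::-1],(800,600),interpolation=cv2.INTER_CUBIC))
E
```

```text
[[ 0.573  0.223  0.   ]
 [ 0.373  0.115  0.   ]
 [ 0.359 -0.208  0.   ]
 [ 0.272  0.359  0.   ]]
(249, 215) [0.564 0.213 0.076]
(318, 208) [0.584 0.001 0.048]
(363, 211) [ 0.564 -0.134  0.104]
(388, 211) [ 0.56  -0.208  0.116]
(412, 211) [ 0.559 -0.28   0.112]
(323, 243) [ 0.474 -0.011  0.051]
(312, 180) [0.678 0.019 0.019]
(255, 160) [0.728 0.189 0.105]
(384, 158) [ 0.723 -0.202  0.11 ]
```

View pics/crop2.png

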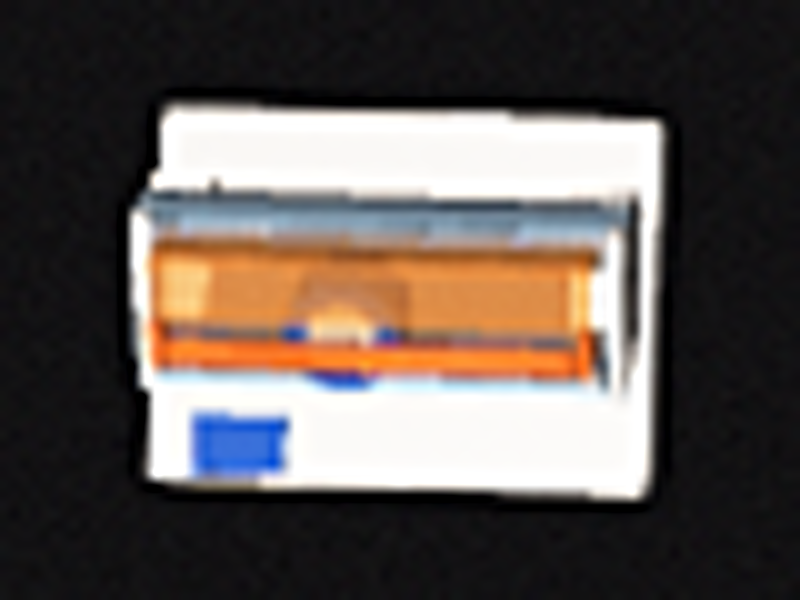

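View pics/crop1.png

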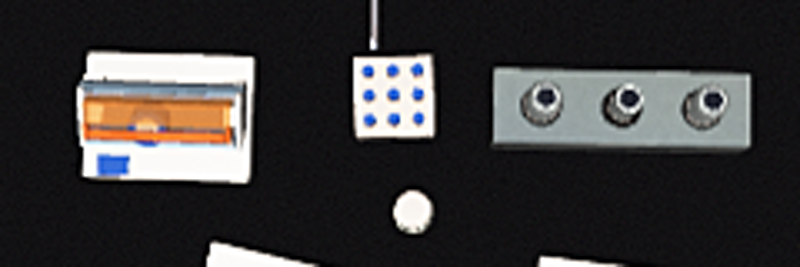

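Candidates for the dispenser, in the top view: (249,215), (284,277), (386,279) and (207,311). The one at (249,215) is about 0.61 m from the base and the others are at 0.45 m or less, so I choose that one. The crop shows the blue cap under its roller, the flap opening towards the robot. Next I'll work out its yaw, fit the rack and check reach.

```bash
cat >> h.py <<'E'
from scipy.spatial.transform import Rotation as R
def frame(yaw):
    Z=R.from_euler('z',yaw).as_matrix()
    return Z@np.array([.866025,0,.5]),Z@np.array([0,1.,0]),Z@np.array([-.5,0,.866025])
def quat_xz(x,z):
    x=np.array(x,float);z=np.array(z,float);return R.from_matrix(np.c_[x,np.cross(z,x),z]).as_quat()
E
python3 - <<'E'
from h import *
A=plane('top',[(225.5,220.5),(269,222)],0.073);print(A.round(4)); v=A[0]-A[1]; print(np.linalg.norm(v),np.arctan2(-v[0],v[1]))
yaw=np.arctan2(-v[0],v[1]);m=A.mean(0)
u,y,n=frame(yaw); pk=m-.016*u-.0405*n; print('pocket',pk)
r=np.load('top0.npz')['r'];
# rack mask
hsv=cv2.cvtColor(r,cv2.COLOR_RGB2HSV); roi=np.zeros((480,640),np.uint8);roi[190:235,340:435]=1
mk=((hsv[...,2]>60)&(roi>0)).astype(np.uint8)
c=max(cv2.findContours(mk,0,2)[0],key=cv2.contourArea);rect=cv2.minAreaRect(c);b=cv2.boxPoints(rect);print(rect);B=plane('top',b,.05);print(B.round(4),B.mean(0))
print(plane('top',[(363.5,209),(388.5,209),(413.5,210)],.112).round(4))
for sg in(1,-1):
    q=quat_xz(sg*u,-n)
    for dd in(.16,.03,.004):print(sg,dd,arm.inverse_kinematics(pk+.018*u+dd*n,q))
    for t in [(.56,-.13),(.56,-.28)]:
        for s2 in (1,-1): print('tube',s2,arm.inverse_kinematics([*t,.12],quat_xz([s2,0,0],[0,0,-1])))
    
E
```

```text
[[0.5487 0.2854 0.073 ]
 [0.5408 0.1522 0.073 ]]
0.13344046511224708 -0.059065860425187786
pocket [0.55115638 0.21845801 0.02992599]
((385.9896240234375, 212.0198211669922), (76.4447021484375, 23.03539276123047), 1.1457629203796387)
[[ 0.5351 -0.0891  0.05  ]
 [ 0.6072 -0.0925  0.05  ]
 [ 0.5965 -0.33    0.05  ]
 [ 0.5246 -0.3256  0.05  ]] [ 0.56583689 -0.20930158  0.05      ]
[[ 0.5687 -0.1353  0.112 ]
 [ 0.5668 -0.2101  0.112 ]
 [ 0.562  -0.2848  0.112 ]]
1 0.16 [-1.76169261  0.33317685  1.23504031  2.30869133  0.00880673  0.29514418
 -2.25052779]
1 0.03 [-0.84805465  0.46380537  0.21536017  2.25631258  1.44942483  0.2474277
  2.58362143]
1 0.004 [-0.91528757  0.53518219  0.33622218  2.25105766  1.71384659  0.16757321
  2.31354539]
tube 1 [-0.44250315  0.58806147  0.86054442  1.86965246 -0.54831026  0.93893757
 -0.89819355]
tube -1 [-0.22505372  0.49714987  0.51000162  1.85300876 -0.30942774  0.87038085
  2.00589765]
tube 1 [-0.31106162  0.85890633  1.22446198  1.74931925 -0.87294401  1.19294017
 -0.40132292]
tube -1 [-0.01980462  0.59340029  0.6062912   1.72688453 -0.40292982  0.94861249
  2.31622269]
-1 0.16 [-1.0369824   0.17008501  0.27403584  2.26884984  0.80194804  0.47310304
  0.05538312]
-1 0.03 [-1.0435774   0.49569631  0.47811985  2.27182151  1.41454642  0.1170105
 -0.53943318]
-1 0.004 [-0.90253768  0.53295935  0.31889277  2.25002458  1.70192796  0.17659794
 -0.81458923]
tube 1 [-0.44250315  0.58806147  0.86054442  1.86965246 -0.54831026  0.93893757
 -0.89819355]
tube -1 [-0.22505372  0.49714987  0.51000162  1.85300876 -0.30942774  0.87038085
  2.00589765]
tube 1 [-0.31106162  0.85890633  1.22446198  1.74931925 -0.87294401  1.19294017
 -0.40132292]
tube -1 [-0.01980462  0.59340029  0.6062912   1.72688453 -0.40292982  0.94861249
  2.31622269]
```

```bash
python3 - <<'E'
from h import *
pk=np.array([.5512,.2185,.03]);u,y,n=frame(-.059)
arm.move_pose(pk-.01*u+.15*n,quat_xz(-u,-n))
r,d,s=cap('wrist','w1'); np.savez('w1.npz',r=r,d=d,p=s['tcp_pos'],q=s['orientation'])
print(s['time_s'],s['joint_pos'].round(3),s['tcp_pos'])
E
```

```text
1.625 [-1.085  0.193  0.286  2.324  0.907  0.436 -0.1  ] [0.46815854 0.22478476 0.15538505]
```

View pics/w1.png

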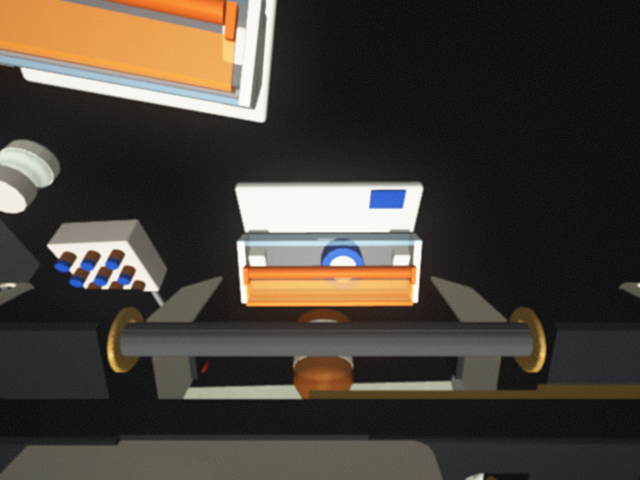

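The wrist view shows the dispenser close up. The roller runs from (245,273) to (416,271), the low wall is at v≈240, and the blue cap is under the roller at about (342,253).

```bash
python3 - <<'E'
from h import *
z=np.load('w1.npz');r=z['r'];d=z['d'];s={'tcp_pos':z['p'],'orientation':z['q']}
cv2.imwrite('pics/w1c.png',cv2.resize(r[170:320,220:440,::-1],(800,545),interpolation=cv2.INTER_CUBIC))
hsv=cv2.cvtColor(r,cv2.COLOR_RGB2HSV).astype(int)
roi=np.zeros((480,640),bool);roi[230:320,225:435]=1
P=cloud('wrist',d,s)
# roller: row profile
for v in range(258,312,2): print(v,hsv[v,300],P[v,300].round(4))
bl=roi&(hsv[...,0]>100)&(hsv[...,0]<130)&(hsv[...,1]>150)&(hsv[...,2]>80)
vv,uu=np.nonzero(bl);print('blue',uu.min(),uu.max(),vv.min(),vv.max())
for v in range(vv.min(),vv.max()+1):
    q=uu[vv==v]; 
    if len(q): print(v,q.min(),q.max(),end='; ')
for v in (268,271,274):
    o=(hsv[v,:,0]<18)&(hsv[v,:,1]>150)&roi[v];x=np.nonzero(o)[0];print(v,x.min(),x.max())
E
```

```text
258 [ 30   5 170] [0.5727 0.1947 0.0399]
260 [ 18   7 172] [0.5746 0.1945 0.0406]
262 [ 12   7 173] [0.5757 0.1945 0.042 ]
264 [ 15   9 167] [0.5787 0.1941 0.0418]
266 [  9 113 135] [0.5455 0.1993 0.0718]
268 [ 10 197 173] [0.5453 0.1994 0.0739]
270 [ 11 198 227] [0.5454 0.1995 0.0758]
272 [ 13 195 245] [0.5465 0.1994 0.0769]
274 [ 15 182 252] [0.5473 0.1994 0.0782]
276 [ 14 193 250] [0.5481 0.1994 0.0795]
278 [ 12 178 218] [0.552  0.1989 0.0784]
280 [ 16 148 229] [0.5584 0.198  0.0755]
282 [ 19 134 249] [0.5603 0.1979 0.0761]
284 [ 19 141 248] [0.5627 0.1976 0.0762]
286 [ 18 139 248] [0.5629 0.1977 0.0781]
288 [ 17 140 242] [0.5641 0.1976 0.0792]
290 [ 16 141 229] [0.5662 0.1974 0.0796]
292 [ 16 161 238] [0.5677 0.1973 0.0805]
294 [ 16 169 236] [0.5702 0.197  0.0807]
296 [ 16 177 230] [0.5707 0.197  0.0823]
298 [ 16 158 232] [0.5722 0.1969 0.0832]
300 [ 15 164 228] [0.5736 0.1968 0.0842]
302 [ 17 178 244] [0.5748 0.1967 0.0853]
304 [ 18 171 253] [0.5782 0.1963 0.0849]
306 [ 12 184 141] [7.089e-01 1.777e-01 2.000e-04]
308 [ 8 89 43] [0.7123 0.1774 0.0009]
310 [  5 116  44] [7.180e-01 1.767e-01 1.000e-04]
blue 322 362 248 264
248 337 348; 249 335 350; 250 332 353; 251 330 355; 252 329 357; 253 328 357; 254 327 358; 255 326 359; 256 325 360; 257 324 360; 258 323 361; 259 323 361; 260 322 361; 261 322 362; 262 322 362; 263 322 362; 264 322 362; 268 244 415
271 244 415
274 244 414
```

View pics/w1c.png

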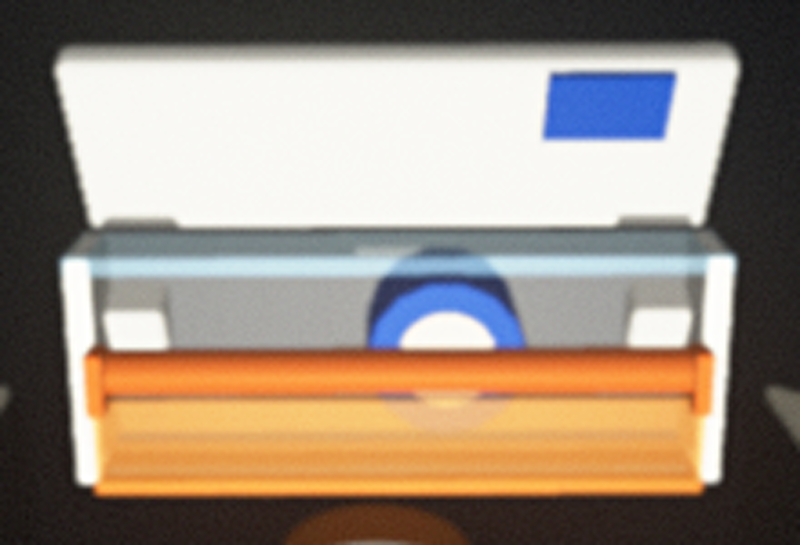

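```bash
python3 - <<'E'
from h import *
z=np.load('w1.npz');r=z['r'];d=z['d'];s={'tcp_pos':z['p'],'orientation':z['q']}
P=cloud('wrist',d,s)
L=plane('wrist',[(244,272.2),(415,271.5)],.073,s);print(L.round(4)); v=L[1]-L[0];yaw=np.arctan2(-v[0],v[1]);print('yaw',yaw,np.linalg.norm(v))
# finer yaw: roller row centers along columns
hsv=cv2.cvtColor(r,cv2.COLOR_RGB2HSV).astype(int)
# front base edge
g=cv2.cvtColor(r,cv2.COLOR_RGB2GRAY).astype(int)
e=[];
for x in list(range(250,412,8)):
    col=g[170:200,x];k=np.argmax(np.diff(col));e.append((x,170+k+.5))
E=plane('wrist',e,.008,s);print('front yaw',-np.polyfit(E[:,1],E[:,0],1)[0], E.mean(0))
# roller lower boundary: dark->orange rows
e=[]
for x in range(252,410,6):
    w=np.clip((hsv[258:276,x,1]-60)/100.,0,1);e.append((x,276-w.sum()))
E=plane('wrist',e,.073,s);print('roller yaw',-np.polyfit(E[:,1],E[:,0],1)[0])
yaw=-.06
m=L.mean(0);u,y,n=frame(yaw);pk=m-.016*u-.0405*n;print('pk',pk)
F=np.c_[u,y,n]
Q=(P-pk)@F*1000
for uv in [(256,252),(256,262),(262,255),(270,255),(400,255),(408,258),(300,240),(300,255),(342,262),(342,256),(330,240),(300,271),(240,260),(420,260),(248,273)]:
    print(uv,Q[uv[1],uv[0]].round(1))
# cap: top face left/right edges u=322..362 rows 261-264 
o,dd=ray('wrist',[(321.5,263),(362.5,263)],s)
nn=n; t=((pk+.030*n-o)@n)/(dd@n); C=o+dd*t[:,None]; print('cap edges',((C-pk)@F*1000).round(1))
o,dd=ray('wrist',[(342,247.5)],s)
for h in (0.0,.03): t=((pk+h*n-o)@n)/(dd@n); print(((o+dd*t[:,None]-pk)@F*1000).round(1))
E
```

```text
[[0.549  0.1545 0.073 ]
 [0.5561 0.2893 0.073 ]]
yaw -0.05302418830255014 0.13500813531273556
front yaw -0.054714931234655276 [0.51401303 0.22483692 0.008     ]
roller yaw -0.046217127756406025
pk [0.5589371  0.22152365 0.02992599]
(256, 252) [ 11.2 -64.1   5.1]
(256, 262) [ 19.9 -64.3   6.9]
(262, 255) [ 12.7 -58.3   8.9]
(270, 255) [ 15.7 -52.8   0.1]
(400, 255) [13.2 62.   7.4]
(408, 258) [15.2 68.7  9.5]
(300, 240) [ -4.4 -24.2  20.8]
(300, 255) [ 15.4 -25.9   1.2]
(342, 262) [11.  10.3 31.5]
(342, 256) [ 6.2 10.2 30.7]
(330, 240) [-4.6  0.6 21.3]
(300, 271) [ 13.5 -22.9  45. ]
(240, 260) [ 12.5 -74.4  22.6]
(420, 260) [12.3 75.6 23. ]
(248, 273) [ 16.1 -63.8  42.7]
cap edges [[12.4 -6.4 30. ]
 [12.4 27.  30. ]]
[[ 8.7 11.6  0. ]]
[[-0.8 10.2 30. ]]
```

```bash
cat >> h.py <<'E'
YAW=-.053; U,Y,N=frame(YAW); 
_m=np.array([(.549+.5561)/2,(.1545+.2893)/2,.073]); PK=_m-.016*U-.0405*N
def pp(u,y,n): return PK+(u*U+y*Y+n*N)/1000
def qt(tilt): # tilt deg of tool from vertical, camera on robot side
    z=R.from_euler('z',YAW).apply([np.sin(np.radians(tilt)),0,-np.cos(np.radians(tilt))])
    return quat_xz(np.cross(Y,z),z)
E
python3 - <<'E'
from h import *
print(PK, np.allclose(abs(qt(30)@quat_xz(-U,-N)),1))
for t in (30,25,20):
    for p in [(-4,10.3,70),(-4,10.3,30),(17.8,10.3,30),(17.8,10.3,6),(17.8,10.3,80)]:
        j=arm.inverse_kinematics(pp(*p),qt(t));print(t,p,None if j is None else j.round(2))
E
```

```text
[0.55893462 0.2215613  0.02992599] True
30 (-4, 10.3, 70) [-1.09  0.41  0.42  2.29  1.16  0.21 -0.32]
30 (-4, 10.3, 30) [-0.74  0.48  0.02  2.25  1.52  0.35 -0.65]
30 (17.8, 10.3, 30) [-1.04  0.51  0.46  2.24  1.26  0.13 -0.39]
30 (17.8, 10.3, 6) [-0.69  0.52  0.02  2.2   1.54  0.33 -0.62]
30 (17.8, 10.3, 80) [-1.01  0.38  0.35  2.25  1.    0.27 -0.13]
25 (-4, 10.3, 70) [-0.89  0.39  0.24  2.22  0.76  0.29  0.12]
25 (-4, 10.3, 30) [-0.87  0.48  0.25  2.21  0.9   0.21 -0.  ]
25 (17.8, 10.3, 30) [-0.8   0.47  0.2   2.16  0.81  0.25  0.11]
25 (17.8, 10.3, 6) [-0.78  0.52  0.2   2.15  0.91  0.22  0.02]
25 (17.8, 10.3, 80) [-0.86  0.37  0.22  2.18  0.66  0.34  0.25]
20 (-4, 10.3, 70) [-0.78  0.39  0.15  2.15  0.47  0.37  0.45]
20 (-4, 10.3, 30) [-0.71  0.47  0.09  2.13  0.6   0.32  0.34]
20 (17.8, 10.3, 30) [-0.68  0.47  0.08  2.08  0.52  0.35  0.44]
20 (17.8, 10.3, 6) [-0.63  0.52  0.04  2.07  0.61  0.33  0.36]
20 (17.8, 10.3, 80) [-0.78  0.38  0.17  2.11  0.39  0.42  0.55]
```

```bash
python3 - <<'E'
from h import *
arm.set_gripper(46/92)
s=arm.state();print(s['width'])
jL=np.array(arm.inverse_kinematics(pp(-4,10.3,30),qt(30)));print(jL.round(2))
j0=s['joint_pos'];arm.set_joints(j0+.5*(jL-j0))
s=arm.state();F=np.c_[U,Y,N];print(((s['tcp_pos']-PK)@F*1000).round(1),s['joint_pos'].round(2))
arm.move_l(pp(-4,10.3,80),max_speed=.1,frame=qt(30))
s=arm.state();print(((s['tcp_pos']-PK)@F*1000).round(1),s['joint_pos'].round(2),s['time_s'],s['wrist_force'])
for p in [(-4,10.3,30),(17.8,10.3,30),(17.8,10.3,6),(17.8,10.3,80)]:
    j=arm.inverse_kinematics(pp(*p),qt(30));print(p,None if j is None else j.round(2))
r,d,s=cap('wrist','w2')
E
```

```text
0.5003646312446404
[-0.74  0.48  0.02  2.25  1.52  0.35 -0.65]
[ 2.5  1.  94.9] [-0.91  0.34  0.16  2.29  1.21  0.39 -0.38]
[-3.8 10.2 80.6] [-0.89  0.37  0.15  2.28  1.21  0.34 -0.37] 3.3 [0.26932513 0.7996556  0.07698737]
(-4, 10.3, 30) [-0.91  0.49  0.24  2.27  1.53  0.24 -0.68]
(17.8, 10.3, 30) [-0.86  0.48  0.22  2.23  1.37  0.25 -0.48]
(17.8, 10.3, 6) [-0.87  0.53  0.26  2.22  1.55  0.21 -0.66]
(17.8, 10.3, 80) [-0.84  0.36  0.13  2.24  1.12  0.35 -0.23]
```

View pics/w2.png

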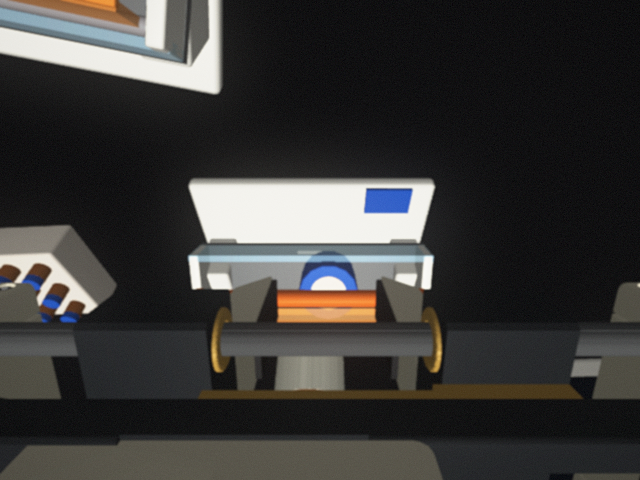

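The fingers at (260,300) and (395,300) straddle the blue cap at (328,275) evenly. I'll go down in front of the roller and push up-slope.

```bash
python3 - <<'E'
from h import *
F=np.c_[U,Y,N]
def rep(l):
    s=arm.state();print(l,((s['tcp_pos']-PK)@F*1000).round(1),'F(u,y,n)',(s['wrist_force']@F).round(1),round(s['time_s'],2))
print(arm.move_l(pp(-5,10.3,30),max_speed=.08,max_force=12));rep('down')
print(arm.move_l(pp(17.8,10.3,30),max_speed=.05,max_force=20));rep('push')
cap('wrist','w3')
E
```

```text
False
down [-4.9 10.4 30.3] F(u,y,n) [-0.2 -1.4 -0. ] 4.12
False
push [17.2 10.4 30.2] F(u,y,n) [-1.7 -0.5  0. ] 4.73
```

View pics/w3.png

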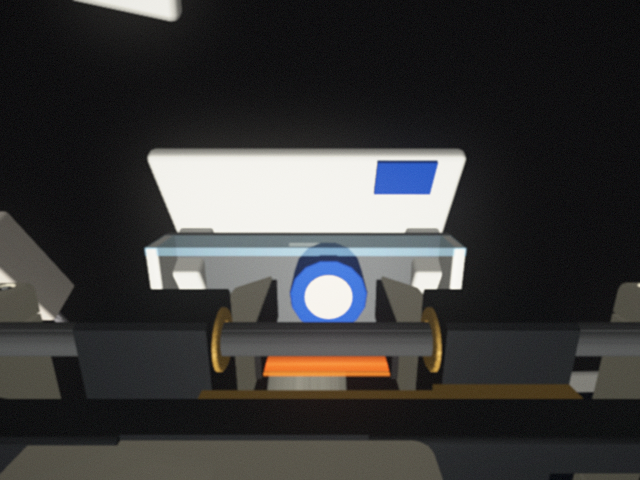

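The flap has swung up, with the orange edge now behind the cap at (325,365). The whole cap top is in view, its white disc at about (328,297).

```bash
python3 - <<'E'
from h import *
F=np.c_[U,Y,N]
s=arm.state();r=cv2.imread('pics/w3.png');h=cv2.cvtColor(r,cv2.COLOR_BGR2HSV)
print(np.where(np.diff((h[297,270:390,1]>120).astype(int)))[0]+270)
m=((h[...,1]<60)&(h[...,2]>150)).astype(np.uint8);m[:272]=0;m[323:]=0;m[:,:295]=0;m[:,362:]=0
vv,uu=np.nonzero(m);print(uu.min(),uu.max(),vv.min(),vv.max())
for uv in [((uu.min()+uu.max())/2,(vv.min()+vv.max())/2)]:
    o,dd=ray('wrist',[uv],s);t=((PK+.03*N-o)@N)/(dd@N);print(uv,((o+dd*t[:,None]-PK)@F*1000).round(1))
print(((s['tcp_pos']-PK)@F*1000).round(1))
for p in [(17.8,10.3,6),(17.8,10.3,90)]:
    j=arm.inverse_kinematics(pp(*p),qt(30));print(p,None if j is None else j.round(2))
E
```

```text
[290 303 352 365]
295 361 275 320
(np.float64(328.0), np.float64(297.5)) [[17.5 10.8 30. ]]
[17.1 10.4 30.2]
(17.8, 10.3, 6) [-0.88  0.54  0.27  2.22  1.55  0.2  -0.67]
(17.8, 10.3, 90) [-0.89  0.34  0.19  2.24  1.05  0.34 -0.17]
```

```bash
python3 - <<'E'
from h import *
F=np.c_[U,Y,N]
def rep(l):
    s=arm.state();print(l,((s['tcp_pos']-PK)@F*1000).round(1),'F(u,y,n)',(s['wrist_force']@F).round(1),round(s['time_s'],2),s['width'])
print(arm.move_l(pp(18.2,10.6,5),max_speed=.05,max_force=15));rep('in')
arm.pause(.2)
cap('scene','s4')
arm.set_gripper(0.0);rep('grip')
cap('wrist','w4')
E
```

```text
False
in [18.  10.4  5. ] F(u,y,n) [-1.7 -0.1 -0.4] 5.43 0.4993109828069759
grip [18.3 10.7  5.1] F(u,y,n) [-2.3 -1.5  1.9] 6.04 0.38590601850846695
```

View pics/w4.png

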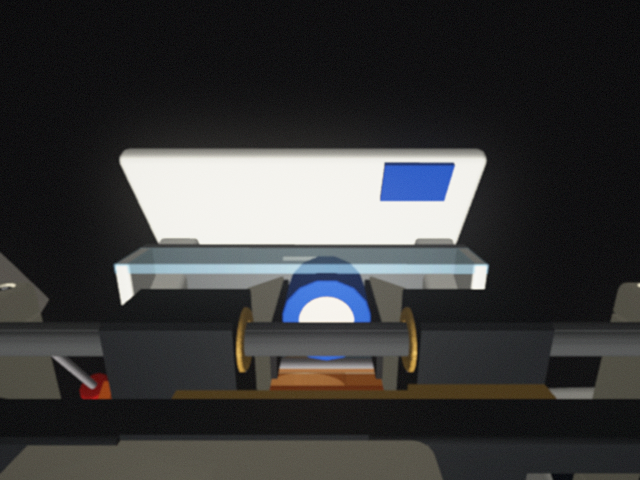

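Width 0.386 is 35.5 mm, so the cap is between the pads at about (326,315). I'll lift it out along n.

```bash
python3 - <<'E'
from h import *
F=np.c_[U,Y,N]
def rep(l):
    s=arm.state();print(l,((s['tcp_pos']-PK)@F*1000).round(1),'F(u,y,n)',(s['wrist_force']@F).round(1),round(s['time_s'],2),s['width'].round(3))
print(arm.move_l(pp(18,10.6,31),max_speed=.06,max_force=25));rep('l1')
print(arm.move_l(pp(-5,10.6,90),max_speed=.08,max_force=25));rep('l2')
arm.pause(.3);rep('l3')
cap('wrist','w5');cap('scene','s5')
print(arm.state()['joint_pos'].round(2))
E
```

```text
FalseTraceback (most recent call last):
  File "<stdin>", line 5, in <module>
  File "<stdin>", line 4, in rep
AttributeError: 'float' object has no attribute 'round'
```

```bash
cat >> h.py <<'E'
F=np.c_[U,Y,N]
def rep(l):
    s=arm.state();print(l,((s['tcp_pos']-PK)@F*1000).round(1),'F(u,y,n)',(s['wrist_force']@F).round(1),'t',round(s['time_s'],2),'w',round(float(s['width']),3))
E
python3 - <<'E'
from h import *
rep('l1')
print(arm.move_l(pp(-5,10.6,95),max_speed=.08,max_force=25));rep('l2')
arm.pause(.3);rep('l3')
cap('wrist','w5');cap('scene','s5')
print(arm.state()['joint_pos'].round(2))
E
```

```text
l1 [17.9 10.7 30.9] F(u,y,n) [-3.1 -0.3 -0. ] t 6.67 w 0.381
False
l2 [-4.7 10.5 94.7] F(u,y,n) [-0.1 -0.7 -0.5] t 7.67 w 0.38
l3 [-5.1 10.5 94.8] F(u,y,n) [-0.3  0.2 -1. ] t 7.97 w 0.388
[-0.93  0.34  0.18  2.28  1.13  0.35 -0.29]
```

View pics/w5.png

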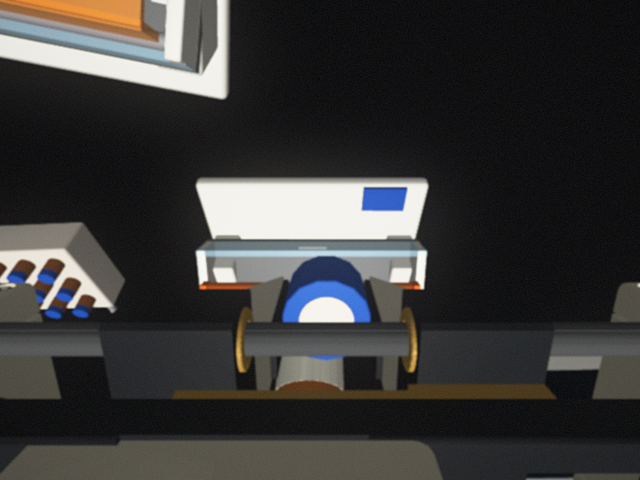

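View pics/s5.png

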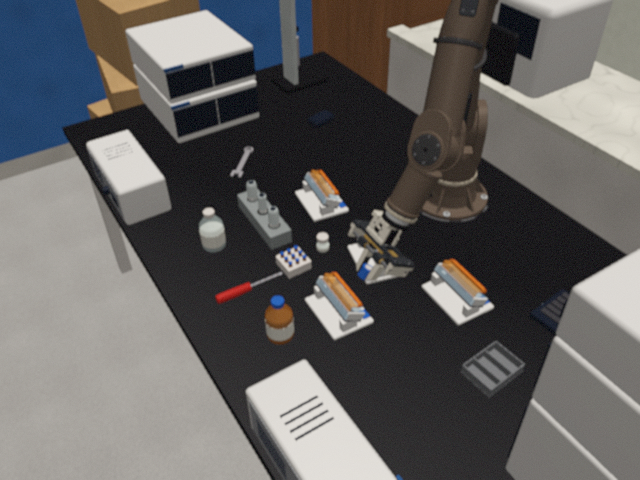

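The cap is still held at (326,315) in the same place as at the grip. The roller line is back at row 287 on both sides, so the flap is shut. Now up, and over to view the tubes.

```bash
python3 - <<'E'
from h import *
arm.move_l(pp(-5,10.6,95)+np.array([0,0,.12]),max_speed=.2)
s=arm.state();print(s['tcp_pos'],s['joint_pos'].round(2))
c,sn=np.cos(-.045),np.sin(-.045)
for sg in(1,-1):
  q=quat_xz(sg*np.array([c,sn,0]),[0,0,-1])
  for p in [(.64,-.21,.23),(.565,-.21,.13),(.569,-.135,.13),(.562,-.285,.13)]:
    j=arm.inverse_kinematics(p,q);print(sg,p,None if j is None else j.round(2))
for sg in(1,-1):
  q=quat_xz(sg*np.array([-sn,c,0]),[0,0,-1])
  for p in [(.565,-.21,.23),(.565,-.21,.13),(.569,-.135,.13),(.562,-.285,.13)]:
    j=arm.inverse_kinematics(p,q);print('y',sg,p,None if j is None else j.round(2))
E
```

```text
[0.50735756 0.23442564 0.228736  ] [-0.81  0.13  0.04  2.14  0.68  0.62  0.22]
1 (0.64, -0.21, 0.23) [-0.13  0.56  0.59  1.47 -0.32  1.21 -1.11]
1 (0.565, -0.21, 0.13) [-0.07  0.52  0.49  1.77 -0.3   0.92 -1.07]
1 (0.569, -0.135, 0.13) [-0.18  0.49  0.46  1.82 -0.27  0.9  -1.22]
1 (0.562, -0.285, 0.13) [ 0.06  0.57  0.49  1.7  -0.32  0.96 -0.94]
-1 (0.64, -0.21, 0.23) [ 0.01  0.52  0.36  1.46 -0.19  1.19  1.93]
-1 (0.565, -0.21, 0.13) [ 0.04  0.5   0.32  1.76 -0.2   0.91  1.98]
-1 (0.569, -0.135, 0.13) [-0.02  0.47  0.23  1.8  -0.13  0.89  1.79]
-1 (0.562, -0.285, 0.13) [ 0.07  0.56  0.47  1.7  -0.3   0.95  2.18]
y 1 (0.565, -0.21, 0.23) [-0.15  0.43  0.61  1.66 -0.27  1.13  0.48]
y 1 (0.565, -0.21, 0.13) [-0.13  0.54  0.58  1.78 -0.36  0.93  0.56]
y 1 (0.569, -0.135, 0.13) [-0.16  0.49  0.42  1.81 -0.25  0.89  0.33]
y 1 (0.562, -0.285, 0.13) [-0.06  0.61  0.69  1.71 -0.45  0.99  0.75]
y -1 (0.565, -0.21, 0.23) [-0.44  0.61  1.16  1.68 -0.59  1.24 -2.34]
y -1 (0.565, -0.21, 0.13) [-0.42  0.76  1.15  1.8  -0.77  1.12 -2.19]
y -1 (0.569, -0.135, 0.13) [ 0.82  0.71 -1.07  1.73  0.69  1.13  2.64]
y -1 (0.562, -0.285, 0.13) [-0.28  0.8   1.15  1.73 -0.79  1.16 -2.08]
```

```bash
python3 - <<'E'
from h import *
c,sn=np.cos(-.045),np.sin(-.045)
q=quat_xz(np.array([-sn,c,0]),[0,0,-1])
for k,y in ((6,-.24),(7,-.33)):
    arm.move_pose([.565,y,.28],q); arm.pause(.1)
    r,d,s=cap('wrist',f'w{k}'); np.savez(f'w{k}.npz',r=r,d=d,p=s['tcp_pos'],q=s['orientation']);print(s['time_s'],s['tcp_pos'],s['joint_pos'].round(2),s['width'])
E
```

```text
10.6833 [ 0.5653526  -0.23834065  0.27967328] [-0.11  0.42  0.62  1.56 -0.25  1.25  0.51] 0.38296197575491214
11.2833 [ 0.56550477 -0.32883414  0.27978799] [ 0.05  0.49  0.63  1.45 -0.29  1.29  0.66] 0.38074344762765044
```

View pics/w6.png

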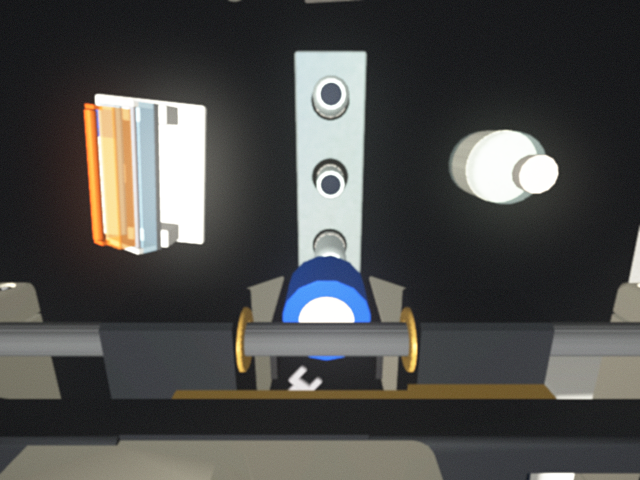

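View pics/w7.png

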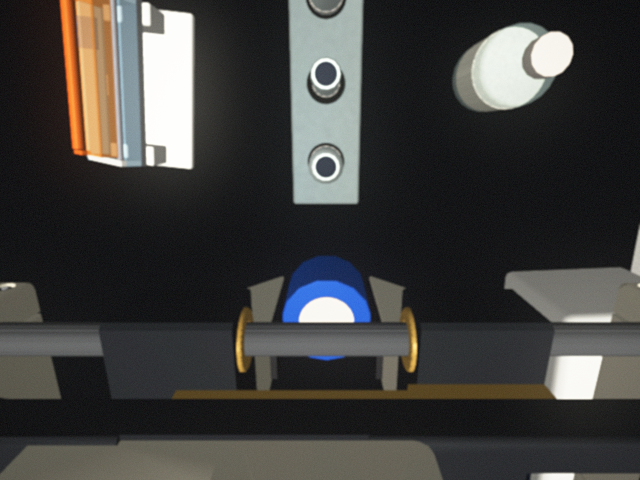

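Tube top holes: in the first view place 3 at (331,93) and place 2 at (330,183); in the second, place 2 at (325,74) and place 1 at (325,163). The cap sits straight in the jaws at (327,310).

```bash
python3 - <<'E'
from h import *
for k,c in ((6,[(331,93),(330,183)]),(7,[(325,74),(325,163)])):
    z=np.load(f'w{k}.npz');r=z['r'];s={'tcp_pos':z['p'],'orientation':z['q']};g=cv2.cvtColor(r,cv2.COLOR_RGB2GRAY)
    for x,y in c:
        a=(g[y-16:y+17,x-16:x+17]<90).astype(np.uint8)
        n,l,st,ce=cv2.connectedComponentsWithStats(a);i=l[16,16];uv=ce[i]+[x-16,y-16]
        print(k,uv.round(1),st[i],plane('wrist',[uv],.112,s).round(4))
    b=r[300].astype(int);m=np.nonzero((b[:,2]>120)&(b[:,0]<100))[0];print('cap row300',m.min(),m.max())
E
```

```text
6 [330.9  93. ] [   0    0   33   33 1074] [[ 0.5744 -0.1332  0.112 ]]
6 [330.3 184.4] [  8   9  17  17 212] [[ 0.5709 -0.2087  0.112 ]]
cap row300 286 366
7 [325.4  73.2] [  7   5  20  22 340] [[ 0.5709 -0.2083  0.112 ]]
7 [325.4 166.5] [  8  11  18  18 269] [[ 0.5675 -0.2834  0.112 ]]
cap row300 286 365
```

```bash
cat >> h.py <<'E'
T={1:(.5675,-.2834),2:(.5708,-.2085),3:(.5742,-.1335)}
c_,s_=np.cos(-.045),np.sin(-.045)
QD=quat_xz(np.array([-s_,c_,0]),[0,0,-1])
def tryon(k):
    x,y=T[k];y-=.0006
    arm.move_l([x,y,.145],max_speed=.15,frame=QD,max_force=20); arm.pause(.15)
    st=arm.move_l([x,y,.0905],max_speed=.04,max_force=10)
    s=arm.state();print(k,st,s['tcp_pos'].round(4),s['wrist_force'].round(1),'t',s['time_s'],'w',s['width'])
    return s['tcp_pos'][2]
E
python3 - <<'E'
from h import *
print(tryon(1))
cap('wrist','w8');cap('scene','s8')
E
```

```text
1 True [ 0.5671 -0.2844  0.109 ] [ 0.9 -0.3  1.8] t 13.4667 w 0.38421071581605193
0.1090079433595824
```

View pics/w8.png

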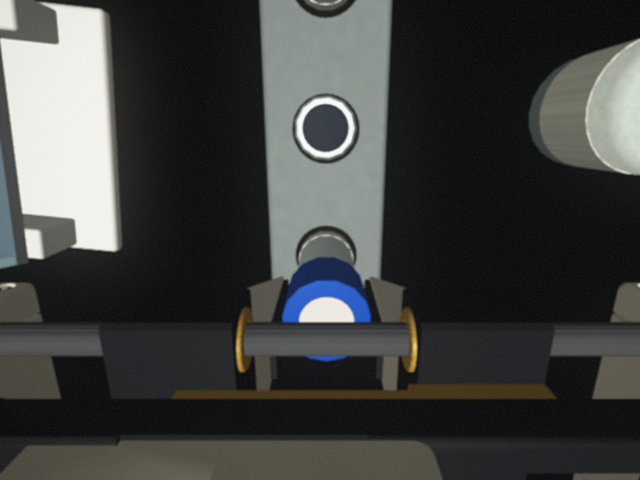

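It stopped at TCP z 0.109, where a wrong tube is expected to stop it (0.110; home would be 0.092). The cap is unmoved in the grip at (327,310). Trying place 2.

```bash
python3 - <<'E'
from h import *
p=arm.state()['tcp_pos']
arm.move_l([p[0],p[1],.145],max_speed=.1)
print(tryon(2))
cap('wrist','w9')
E
```

```text
2 True [ 0.5707 -0.2091  0.0911] [-0.9  1.1  5.3] t 16.1833 w 0.383498673044024
0.09107777781879456
```

View pics/w9.png

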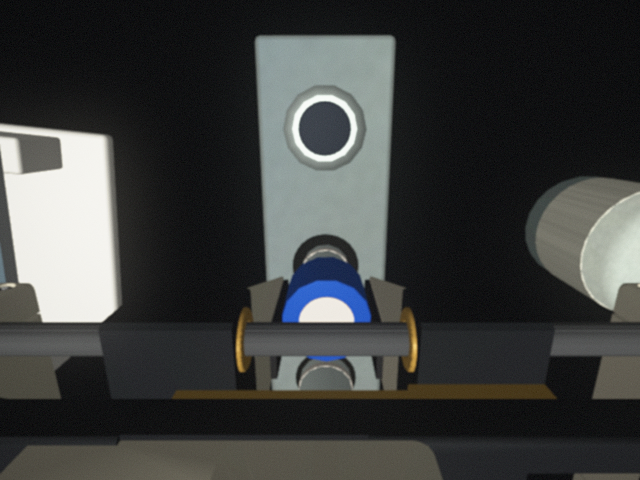

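It went down to TCP z 0.0911 before it met force, so the cap is home on place 2. I'll release it and back off.

```bash
python3 - <<'E'
from h import *
arm.set_gripper(0.65)
p=arm.state()['tcp_pos']
arm.move_l([p[0],p[1],.20],max_speed=.1,frame=QD)
arm.move_l([p[0],p[1]-.09,.25],max_speed=.15)
arm.pause(.2)
r,d,s=cap('wrist','w10');np.savez('w10.npz',r=r,d=d,p=s['tcp_pos'],q=s['orientation'])
P=cloud('wrist',d,s);
hsv=cv2.cvtColor(r,cv2.COLOR_RGB2HSV).astype(int)
m=(hsv[...,0]>100)&(hsv[...,0]<130)&(hsv[...,1]>140)&(hsv[...,2]>60);m[270:]=0
n,l,st,ce=cv2.connectedComponentsWithStats(m.astype(np.uint8));
i=1+np.argmax(st[1:,4]);print(st[i],ce[i]);x,y=int(st[i][0]+st[i][2]/2),int(ce[i][1])
top=P[max(0,y-40):y+40,x-30:x+30].reshape(-1,3);t=top[(top[:,2]>.1)&(top[:,2]<.16)];print('top z',np.median(t[:,2]),np.percentile(t[:,2],[5,50,95]),t[t[:,2]>.108].mean(0))
print(s['time_s'],s['wrist_force'],s['width'])
cap('scene','s10');cap('top','t10')
E
```

```text
[299  86  47  51 968] [322.08987603 110.54028926]
top z 0.11730172324667304 [0.11602723 0.11730172 0.1185268 ] [ 0.57170016 -0.20791956  0.11729096]
19.1417 [-0.08981104  0.53466385  0.46632142] 0.648245299556924
```

View pics/w10.png

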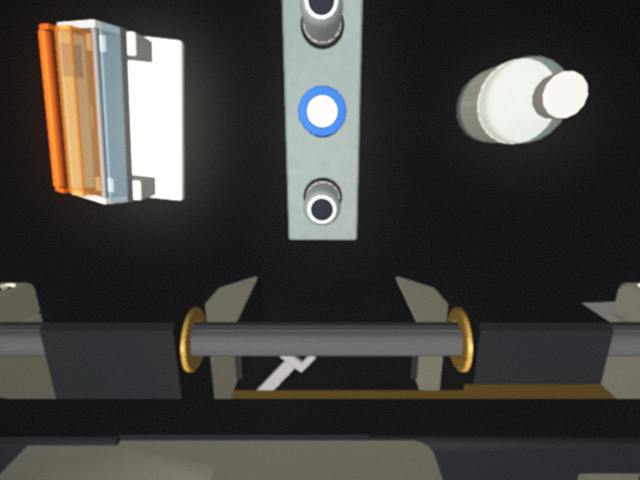

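View pics/s10.png

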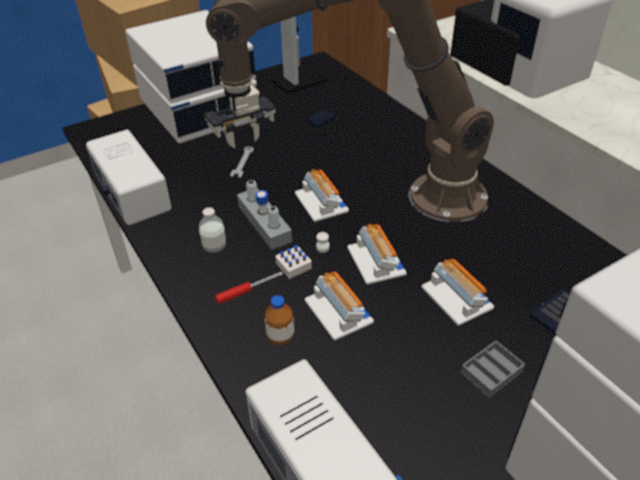

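View pics/t10.png

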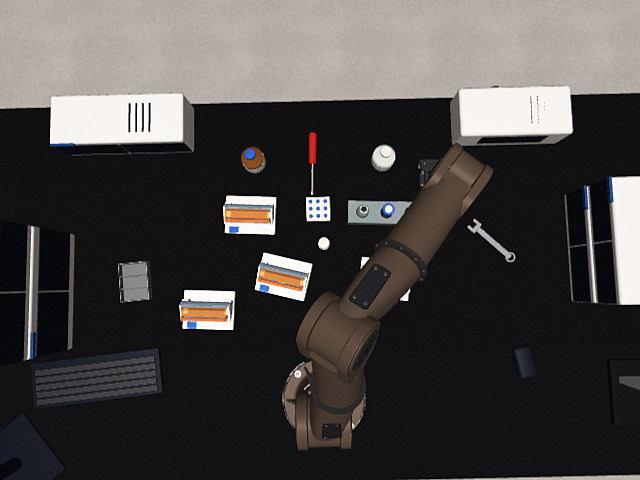

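The cap is on place 2 at (322,110) in the wrist view. Its top is level at z 0.117 (0.117 expected when home), centred within 1 mm of the tube axis. In the top view the dispenser's roller at (249,220) is back where it was, the pocket is empty, and the bystanders are where they were. Handing in.

```bash
python3 - <<'E'
from h import *
workorder.hand_in(); print(arm.state()['time_s'])
E
```

```text
the job is handed in; nothing more can be done
the job is handed in; nothing more can be done
```

The blue cap is on the tube in rack place 2, fully home by my checks, and the job is handed in. The last clock reading was 19.1 s, of 51 s allowed. The hand-in gives no verdict.

**What I did:**
- I used the dispenser farthest from the base, at about (0.56, 0.22) m.
- I pushed its roller up-slope with the fingers and gripped the cap while they held the flap open. Then I lifted the cap out, and the flap shut behind it.
- On place 1 the cap stopped high, with the fingertips at z 0.109 m, so that was a wrong tube. On place 2 it went down to z 0.091 m, and I released it there.

**Last checks:**
- **Cap:** the top is level at z 0.117 m, which is the height expected when fully home. It is within about 1 mm of the tube's axis.
- **Flap:** it looks shut, with the roller back where it started. I judged this from the pictures, as there is no reading of the flap angle.
- **Bystanders and gripper:** the bystanders in view look unmoved by eye, though the arm hid some of the bench. The gripper is clear of everything.

No check failed or disagreed. One script stopped on a print error after the first lift, but it did not affect the motion.

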